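Park the test-card carriage of a card reader at its reading position

ROBOT

A 6-joint arm with a two-finger parallel gripper is mounted at the origin on the work surface. World frame = base frame: x ahead of the robot, y to its left, z up, the work surface at z = 0. Lengths are in m, angles in rad, forces in N, time in s.
With the tool pointing down it reaches from about 0.35 to 0.775 m from the base axis. Payload 5.5 kg.
Tool frame: the origin (TCP) lies at the very end of the fingers, on their centre line; the grasp point (between the pads) lies 19 mm behind it; z points along the fingers, y is the direction in which the jaws open and shut (so a half turn about z gives the same grasp; the last joint's range is limited). The gripper opens to 85 mm and grips with 20 to 120 N. Pads are 22 mm wide; open, the fingers measure 114 mm over their backs; the gripper's body (76 mm by 85 mm) begins 54 mm behind the grasp point. The pads swing forward as they close: fully open they stand 13 mm farther back than shut.
Start: joints at [-1.395, 0.313, 0.046, 1.304, 0, 1.431], TCP at [0.179, -0.547, 0.231] pointing down, gripper open.
Joint ranges: [-2.76, 2.76], [-0.86, 1.69], [-1.03, 1.26], [-2.2, 2.34], [-1.47, 1.5], [-3.14, 3.14]. Speed limits (rad/s): [2.57, 2.57, 3.14, 3.14, 3.14, 3.14].

INTERFACE

Orientations are given as a unit quaternion [x, y, z, w].
In Python, from rig import manip gives the robot as it stands. The module is installed in compiled form; this text tells all that it offers.
- The arm moves only by the tool jog_arm, never from a script. Its argument "increments" is a list of rows, each an object of numbers: "dx", "dy", "dz": the shift along the tool's x, y, z in m; "wx", "wy", "wz": the turn, a rotation vector about the tool's x, y, z in degrees; "hand": the finger opening in m, from 0 to 0.0854. In form: [{"dx": .., "dy": .., "dz": .., "wx": .., "wy": .., "wz": .., "hand": ..}, ...]. A call has 1 to 20 rows; each row shifts and turns the commanded pose from where the row before left it, along the tool's axes as they then stand; what a row does not reach is not made up. A row lasts 1/10 s, in which the tool goes at most 50 mm and 8.59 degrees, less where a joint would pass 70% of its speed; a pose out of reach is approached as far as the arm can. A call is refused whole if a number of a shift passes 0.05 or a number of a turn 8.59, either way. A call with a gripper value outside its range is refused whole. The fingers move at their own pace and stop on an object; "newtons" is the grip in N (left out, the last holds). Time passes only in rows, so rows that do not move let the fingers close. It gives the time, the measured TCP pose, the force and the opening at its end, in the units of the state.
- manip.get_obs(): the state, without advancing time (a new reading comes with each control period).
- manip.snapshot(name): name is "side" or "top"; returns the picture (400x640x3 uint8, blue, green, red); there is no depth.
- manip.calibration(name): a dict with "camera_matrix" (3x3 intrinsics, pixels), "position" and "rotation" of the camera in the world. Camera axes: x right, y down, z forward; pixel columns grow to the right and rows downward; lengths in m; the calibration is good to about 2 mm. A picture is of the moment at which its call begins. calibration takes no time and is no camera call.
- manip.close_job(): hands the job in, once; it reports no verdict.
The state is a dict: "time_s": time; "joints": joint angles; "dq": joint speeds; "joint_efforts": joint torques, N m; "eef_pos": TCP position; "eef_rot": TCP orientation; "force": force on the tool from outside, world axes, zero at the start; "wrist_torque": the same for the moment, N m; "opening": finger opening in m.
Only numpy, scipy, OpenCV 4.12 (cv2) and the standard library are available. Lean on these libraries where they do the work, as an engineer would, in place of code of your own. Each camera call takes 0.05 s, during which the arm holds its last target.

TASK

Push the card reader's sprung carriage by its orange push plate all the way in, then let it go so that it springs part of the way back and catches on the stop pin at the reading position, and leave it there. Only push: do not touch the stop pin or the cassette riding on the carriage, which must stay seated in its nest, and leave the jar, the tip box and the dropper bottle where they stand.

Things in the scene. Friction and masses are not known exactly. Their poses are not given: they have to be found in the camera images.
- reader: Card reader fixed to the worktop, placed and turned anew each time: grey-blue base 18 mm thick over x -115..185, y -60..80 mm, beige reading head at x 115..185 mm, top at 93 mm. Origin on the worktop; x is the direction in which the carriage is pushed in (roughly away from the robot), z up. A grey turret holding the stop pin stands left of the carriage at x 20..42, y 41..77 mm, 70 mm high.
- push_face (a point): Centre of the flat front face of the orange push plate, near end of the carriage; moves with it. Axes as reader; carriage home: at x -100, y 0, z 61 mm in the reader's frame. Plate 80 mm wide (y), 10 mm thick (x), from 34 to 88 mm above the worktop; push this face along +x. Nothing stands within 90 mm before it but the 18 mm high base edge.
- carriage (a joint): Travel along the reader's +x, m: 0 home (start), 0.070 fully in (rigid end stop), 0.035 reading position. A damped spring drives it home (4 N at 0, 10 N at 0.070; 40 N s/m); from 0.012 to 0.035 its brass ramp also lifts the pin, a few N more. Let go short of 0.037 it goes home; beyond, it comes back to 0.035, held by the pin. Red pointer at its right: green mark = 0.035, white = home.
- stop_pin (a joint): Lift of the upright steel stop pin (diameter 8 mm, with a 16 mm red ball on top, up to 98 mm above the worktop when down), m: 0 = down, as at the start; up to 0.012 while the carriage's ramp passes under it. Sprung downward, works by itself. Its axis is at x 31, y 48 mm in the reader's frame.
- cassette: Loose blue cassette 86 x 60 mm (x, y), 0.11 to 0.23 kg, with a 52 mm high front wall, four capped tubes (60 mm) and four upright white cards; rides in a nest with a 12 mm rim on the carriage. Origin: centre of its underside, 65 mm behind (+x) the push face, 34 mm above the worktop. Its front wall is 12 mm behind the push plate's back; its top is 94 mm above the worktop.
- jar: Loose amber jar with white cap, diameter 52 mm, 75 mm high, beside the reader; origin at the centre of its underside.
- tip_box: Loose grey box with green lid, 82 x 64 x 50 mm, beside the reader; origin at the centre of its underside.
- dropper: Loose white dropper bottle with red cap, diameter 36 mm, 85 mm high, beside the reader; origin at the centre of its underside.

How it is judged:
On the way, in this order (a step that is already met when the one before it is completed fails the run):
1. the carriage has been pushed all the way in (within 6 mm of its end stop) (value of joint carriage above 0.064 m), for 0.05 s.
2. it has come back and rests on the stop pin at the reading position (value of joint carriage between 0.031 and 0.039 m and velocity of joint carriage between -0.01 and 0.01 m/s and value of joint stop_pin below 0.003 m), for 0.3 s.
At the end, for the whole second after the job is handed in: The carriage rests on the stop pin at the reading position (joint 0.031 to 0.039 m, still), the pin is down (within 3 mm), and the cassette is seated upright in its nest (within 5 mm) (all of step 2 and x of cassette in the frame of push_face between 0.06 and 0.07 m and y of cassette in the frame of push_face between -0.005 and 0.005 m and z of cassette in the frame of push_face between -0.031 and -0.022 m and angle between cassette's own z axis and vertical below 0.1 rad); the robot touches nothing.
It fails at once if the robot touched the cassette (contact force between any of the fingers, the arm and cassette above 0.5 N).
It fails at once if the robot touched the stop pin (contact force between any of the fingers, the arm and stop_pin_c0 above 0.5 N).
It fails at once if the robot touched the stop pin's ball (contact force between any of the fingers, the arm and stop_pin_c1 above 0.5 N).
It fails at once if the cassette was lifted out of its nest or tipped (z of cassette in the frame of reader above 0.046 m or angle between cassette's own z axis and vertical above 0.25 rad).
It fails at once if a bystander was moved by more than 20 mm or tipped (distance of any of jar, tip_box, dropper from where it was at the start of the episode above 0.02 m or angle between any of jar, tip_box, dropper's own z axis and vertical above 0.3 rad).
It also fails if it takes over 38 s, if anything falls off the work surface, if the arm or the gripper's body presses on something with over 40 N, if the wrist force passes 120 N, or if a joint passes its speed limit or range.

## Working session

There is one attempt and no reset: what is moved stays moved. The work goes in short steps, Python scripts to look and compute and a tool call to move; the robot and the scene stay as the last step left them, time stands still between calls to the robot, and variables do not carry over. Pictures are saved under pics/ and viewed, and the job is handed in when it is done.

Besides the shell and the picture viewer there is one more tool, called after "Emit:" as name(argument=value, ...) on one line, values as JSON. jog_arm: Moves the arm, as the interface text tells. Its arguments: {"type":"object","properties":{"increments":{"type":"array"},"newtons":{"type":"number"}},"required":["increments"]}

```bash
mkdir -p pics
python3 - <<'E'
from rig import manip
import cv2
for n in ("side","top"):
    cv2.imwrite(f"pics/{n}0.png",manip.snapshot(n)); c=manip.calibration(n); print(n,c)
o=manip.get_obs(); print(o)
E
```

```text
side {'camera_matrix': array([[431.82978339,   0.        , 321.50813461],
       [  0.        , 431.82978339, 196.12598986],
       [  0.        ,   0.        ,   1.        ]]), 'position': array([ 0.26601886, -0.42025029,  0.54334718]), 'rotation': array([ 0.86902377, -0.27396132,  0.114555  , -0.39575249])}
top {'camera_matrix': array([[504.71659945,   0.        , 322.48869783],
       [  0.        , 504.71659945, 202.4834759 ],
       [  0.        ,   0.        ,   1.        ]]), 'position': array([0.52783182, 0.0639344 , 0.95955613]), 'rotation': array([-0.70185131,  0.71177122, -0.02085026,  0.01875492])}
{'time_s': 0.1, 'joints': array([-1.39459694e+00,  3.13970396e-01,  4.50855020e-02,  1.30359450e+00,
       -1.64539676e-05,  1.43120965e+00]), 'dq': array([-2.86676515e-04, -1.87216980e-04,  3.50985117e-03,  7.36275481e-04,
        4.51501987e-05,  6.85399774e-04]), 'joint_efforts': array([ 2.90095006e-03, -4.81727457e+01,  2.99244064e+01,  1.27516792e-02,
       -8.64258323e-05, -3.81125403e-06]), 'eef_pos': array([ 0.17848667, -0.54611559,  0.23046948]), 'eef_rot': array([ 9.87560419e-01,  1.57237750e-01, -2.36301797e-05, -8.41243525e-04]), 'force': array([ 0.15312768,  0.47417609, -0.08556652]), 'wrist_torque': array([0.00322723, 0.0250516 , 0.00609147]), 'opening': 0.08552718037418543}
```

View pics/side0.png

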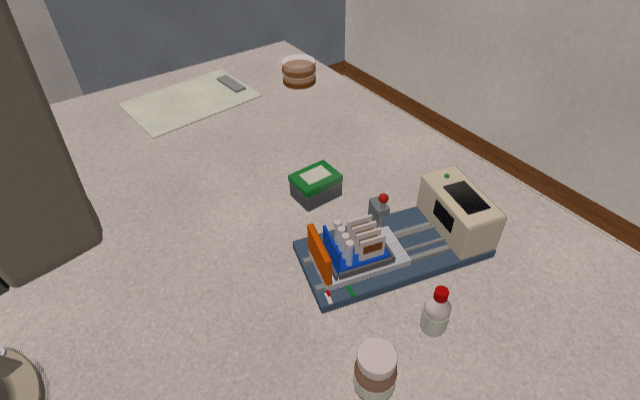

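View pics/top0.png

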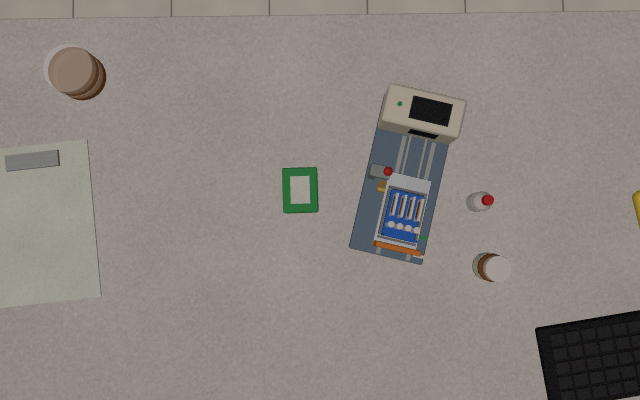

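The top view shows the orange plate near (398,248), the pin's red ball at (388,171) and the head at (424,112). The jar (493,267) and dropper (482,201) stand to the right, and the tip box (300,190) to the left. Next I measure these.

```bash
cat > h.py <<'E'
import numpy as np, cv2
from rig import manip
from scipy.spatial.transform import Rotation as R
def ray(n,uv):
    c=manip.calibration(n);K=c["camera_matrix"]
    d=R.from_quat(c["rotation"]).as_matrix()@np.linalg.solve(K,np.array([uv[0],uv[1],1.]))
    return c["position"],d
def plane(n,uv,z):
    p,d=ray(n,uv); return p+d*(z-p[2])/d[2]
def proj(n,P):
    c=manip.calibration(n);q=c["camera_matrix"]@(R.from_quat(c["rotation"]).as_matrix().T@(np.array(P)-c["position"])); return q[:2]/q[2]
def mask(im,lo,hi):
    return cv2.inRange(cv2.cvtColor(im,cv2.COLOR_BGR2HSV),lo,hi)
def blobs(m,amin=8):
    n,l,s,c=cv2.connectedComponentsWithStats(m); return [(s[i,4],s[i,:4],c[i],(l==i)) for i in range(1,n) if s[i,4]>=amin]
E
python3 - <<'E'
from h import *
im={n:cv2.imread(f"pics/{n}0.png") for n in("side","top")}
for n in im:
    for nm,lo,hi in(("orange",(6,170,100),(16,255,255)),("red",(0,170,100),(4,255,255)),("red2",(174,150,90),(180,255,255)),("base",(100,60,40),(112,140,140)),("green",(55,120,50),(80,255,255))):
        for a,b,c,l in blobs(mask(im[n],lo,hi)): 
            ys,xs=np.where(l); print(n,nm,a,b,c.round(1)); 
            if nm=="orange" and a>60 or nm=="base" and a>500: print(cv2.boxPoints(cv2.minAreaRect(np.c_[xs,ys].astype(np.float32))).round(1).tolist())
# crop view
t=cv2.resize(im["top"][70:280,330:530],None,fx=2.8,fy=2.8,interpolation=cv2.INTER_CUBIC);cv2.imwrite("pics/topc.png",t)
t=cv2.resize(im["side"][160:320,280:520],None,fx=3.3,fy=3.3,interpolation=cv2.INTER_CUBIC);cv2.imwrite("pics/sidec.png",t)
E
```

```text
side orange 752 [307 224  25  61] [319.5 254.3]
[[299.29998779296875, 228.60000610351562], [312.79998779296875, 222.3000030517578], [339.5, 279.1000061035156], [326.1000061035156, 285.3999938964844]]
side red 62 [379 194   9   9] [383.2 197.8]
side red 190 [434 286  15  17] [440.8 293.7]
side red 10 [327 291   3   5] [328.1 292.7]
side base 607 [384 207  43  24] [404.  218.6]
[[381.5, 216.3000030517578], [421.8999938964844, 204.6999969482422], [426.5, 220.6999969482422], [386.1000061035156, 232.3000030517578]]
side base 356 [399 229  41  19] [419.  237.9]
side base 24 [329 230   5   8] [331.6 233. ]
side base 17 [319 233   4   8] [321.2 235.9]
side base 3119 [293 238 202  75] [381.6 276.2]
[[291.29998779296875, 241.89999389648438], [471.6000061035156, 182.1999969482422], [495.6000061035156, 254.89999389648438], [315.3999938964844, 314.5]]
side base 116 [408 242  38  13] [426.2 247.8]
side green 615 [288 160  53  38] [310.6 180.2]
side green 49 [346 285   9  12] [350.3 290.7]
top orange 243 [373 241  48  15] [396.9 247.9]
[[372.6000061035156, 244.6999969482422], [373.70001220703125, 239.89999389648438], [420.8999938964844, 251.0], [419.79998779296875, 255.89999389648438]]
top red 51 [384 167   8   9] [387.4 171. ]
top red 82 [482 195  12  10] [488.  199.7]
top green 14 [398 102   4   4] [399.5 103.3]
top green 970 [282 167  36  46] [299.7 190. ]
top green 27 [419 236   9   4] [422.9 237.4]
```

View pics/topc.png

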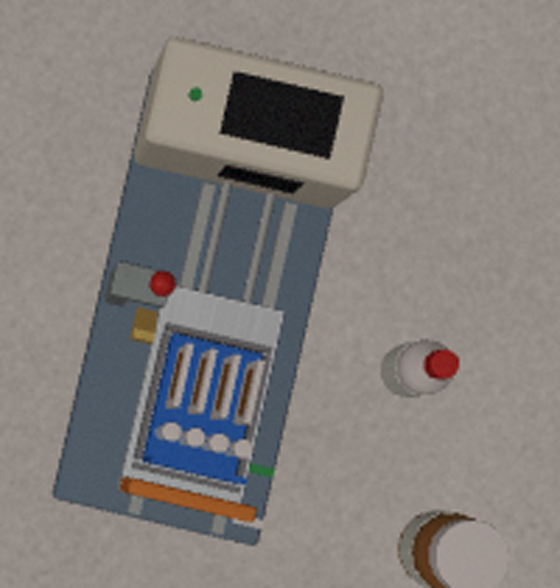

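View pics/sidec.png

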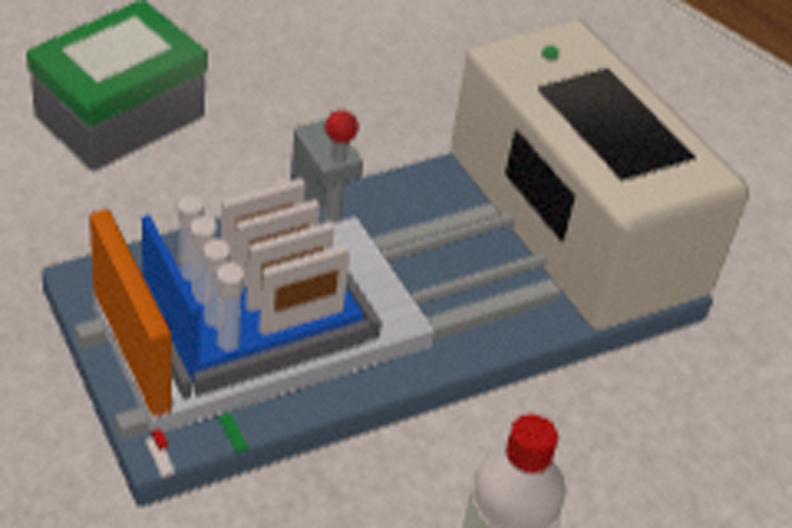

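Run:
```python
from h import *
im=cv2.imread("pics/top0.png")
m=mask(im,(90,40,30),(118,200,170))
bl=max(blobs(m,300),key=lambda b:b[0]); ys,xs=np.where(bl[3])
h=cv2.convexHull(np.c_[xs,ys].astype(np.int32)); print(cv2.approxPolyDP(h,3,True)[:,0].tolist())
# ball triangulate
p1,d1=ray("top",(387.4,171));p2,d2=ray("side",(383.2,197.8))
d1/=np.linalg.norm(d1);d2/=np.linalg.norm(d2)
A=np.c_[d1,-d2];t=np.linalg.lstsq(A,p2-p1,rcond=None)[0];a=p1+t[0]*d1;b=p2+t[1]*d2;ball=(a+b)/2;print("ball",ball,np.linalg.norm(a-b))
L=plane("top",(348.9,246.8),.018);Rr=plane("top",(422.1,264.6),.018)
print("base corners",L,Rr,np.linalg.norm(L-Rr)); y=(L-Rr)/np.linalg.norm(L-Rr);print("yaw base",np.degrees(np.arctan2(-y[0],y[1])))
o=[plane("top",u,.088) for u in((372.6,244.7),(373.7,239.9),(420.9,251.0),(419.8,255.9))]
print(np.array(o));y2=o[0]-o[3];print("w",np.linalg.norm(y2),"yaw",np.degrees(np.arctan2(-y2[0],y2[1])))
for nm,yaw in(("b",np.arctan2(-y[0],y[1])),("o",np.arctan2(-y2[0],y2[1]))):
    X=np.array([np.cos(yaw),np.sin(yaw),0]);Y=np.array([-np.sin(yaw),np.cos(yaw),0])
    print(nm,"origin from base",Rr+60*Y/1e3+.115*X,L-.08*Y+.115*X,"from ball",ball-.031*X-.048*Y,"from plate",(o[0]+o[3])/2+.1*X)
for nm,u,z in(("jar",(497,268),.075),("drop",(488,200),.085),("box",(300,190),.05)):print(nm,plane("top",u,z))
```

```text
[[377, 126], [401, 136], [374, 253], [349, 245]]
ball [ 0.62894957 -0.05169392  0.09007563] 0.001615300516481276
base corners [0.49739434 0.0128265  0.018     ] [ 0.46253384 -0.12251891  0.018     ] 0.1397627787844674
yaw base -14.443558862693797
[[ 0.50268159 -0.0242459   0.088     ]
 [ 0.51089715 -0.02630345  0.088     ]
 [ 0.4906953  -0.10717676  0.088     ]
 [ 0.48232746 -0.10507361  0.088     ]]
w 0.08335112149741947 yaw -14.134411218410522
b origin from base [ 0.5888647  -0.09309929  0.018     ] [ 0.58880553 -0.09332901  0.018     ] from ball [ 0.5869569  -0.09044461  0.09007563] from plate [ 0.58934391 -0.08960237  0.088     ]
o origin from base [ 0.58870413 -0.09241809  0.018     ] [ 0.58937698 -0.09283425  0.018     ] from ball [ 0.5871666  -0.09067062  0.09007563] from plate [ 0.58947708 -0.0890795   0.088     ]
jar [ 0.45872344 -0.24177596  0.075     ]
drop [ 0.57716058 -0.2266045   0.085     ]
box [0.60197768 0.10119829 0.05      ]
```

Emit:
jog_arm(increments=[{"dx": 0.0252,"dy": -0.0242,"hand": 0},{"dx": 0.0252,"dy": -0.0242},{"dx": 0.0252,"dy": -0.0242},{"dx": 0.0252,"dy": -0.0242},{"dx": 0.0252,"dy": -0.0242},{"dx": 0.0252,"dy": -0.0242},{"dx": 0.0252,"dy": -0.0242},{"dx": 0.0252,"dy": -0.0242},{"dx": 0.0252,"dy": -0.0242},{"dx": 0.0252,"dy": -0.0242},{"dx": 0.0252,"dy": -0.0242},{"dx": 0.0252,"dy": -0.0242},{"dx": 0.0252,"dy": -0.0242},{"dx": 0.0252,"dy": -0.0242},{"dx": 0.0252,"dy": -0.0242},{"dx": 0.0252,"dy": -0.0242},{},{}])

```text
schema error: expected keys dx, dy, dz, wx, wy, wz, hand
```

Emit:
jog_arm(increments=[{"wz": -8.2},{"wz": -8.2},{"wz": -8.2},{"wz": -8.2},{"wz": -8.2},{"wz": -8.2},{"wz": -8.2},{"wz": -8.2},{"wz": -8.2},{"wz": -8.2},{"wz": -8.2},{"wz": -8.2},{"wz": -8.2},{"wz": -8.2},{"wz": -8.2},{"wz": -8.2},{"wz": -8.2},{"wz": -8.2},{},{}])

```text
schema error: expected keys dx, dy, dz, wx, wy, wz, hand
```

```bash
cat > st.py <<'E'
from h import *
o=manip.get_obs();M=R.from_quat(o["eef_rot"]).as_matrix()
yaw=np.radians(-14.3);X=np.array([np.cos(yaw),np.sin(yaw),0]);Y=np.array([-np.sin(yaw),np.cos(yaw),0])
d=o["eef_pos"]-np.array([.588,-.091,0])
print("t",o["time_s"],"pos",o["eef_pos"].round(4),"reader",(d@X).round(4),(d@Y).round(4),"toolx yaw",np.degrees(np.arctan2(M[1,0],M[0,0])).round(2),"z",M[:,2].round(3),"F",o["force"].round(2),"Fx",(o["force"]@X).round(2),"open",o["opening"],"q",o["joints"].round(2))
E
python3 st.py
```

```text
t 0.1 pos [ 0.1785 -0.5461  0.2305] reader -0.2844 -0.5422 toolx yaw 18.09 z [-0.     0.002 -1.   ] F [ 0.15  0.47 -0.09] Fx 0.03 open 0.08552718037418543 q [-1.39  0.31  0.05  1.3  -0.    1.43]
```

All seven keys are needed in every row.

Emit:
jog_arm(increments=[{"dx": 0.0252,"dy": -0.0242,"dz": 0,"wx": 0,"wy": 0,"wz": 0,"hand": 0},{"dx": 0.0252,"dy": -0.0242,"dz": 0,"wx": 0,"wy": 0,"wz": 0,"hand": 0},{"dx": 0.0252,"dy": -0.0242,"dz": 0,"wx": 0,"wy": 0,"wz": 0,"hand": 0},{"dx": 0.0252,"dy": -0.0242,"dz": 0,"wx": 0,"wy": 0,"wz": 0,"hand": 0},{"dx": 0.0252,"dy": -0.0242,"dz": 0,"wx": 0,"wy": 0,"wz": 0,"hand": 0},{"dx": 0.0252,"dy": -0.0242,"dz": 0,"wx": 0,"wy": 0,"wz": 0,"hand": 0},{"dx": 0.0252,"dy": -0.0242,"dz": 0,"wx": 0,"wy": 0,"wz": 0,"hand": 0},{"dx": 0.0252,"dy": -0.0242,"dz": 0,"wx": 0,"wy": 0,"wz": 0,"hand": 0},{"dx": 0.0252,"dy": -0.0242,"dz": 0,"wx": 0,"wy": 0,"wz": 0,"hand": 0},{"dx": 0.0252,"dy": -0.0242,"dz": 0,"wx": 0,"wy": 0,"wz": 0,"hand": 0},{"dx": 0.0252,"dy": -0.0242,"dz": 0,"wx": 0,"wy": 0,"wz": 0,"hand": 0},{"dx": 0.0252,"dy": -0.0242,"dz": 0,"wx": 0,"wy": 0,"wz": 0,"hand": 0},{"dx": 0.0252,"dy": -0.0242,"dz": 0,"wx": 0,"wy": 0,"wz": 0,"hand": 0},{"dx": 0.0252,"dy": -0.0242,"dz": 0,"wx": 0,"wy": 0,"wz": 0,"hand": 0},{"dx": 0.0252,"dy": -0.0242,"dz": 0,"wx": 0,"wy": 0,"wz": 0,"hand": 0},{"dx": 0.0252,"dy": -0.0242,"dz": 0,"wx": 0,"wy": 0,"wz": 0,"hand": 0},{"dx": 0,"dy": 0,"dz": 0,"wx": 0,"wy": 0,"wz": 0,"hand": 0},{"dx": 0,"dy": 0,"dz": 0,"wx": 0,"wy": 0,"wz": 0,"hand": 0}])

```text
time_s: 1.9
eef_pos: [0.4414, -0.0526, 0.2309]
eef_rot: [0.987, 0.158, -0.001, -0.0]
force: [-0.6, -1.3, -0.1]
opening: -0.0002
```

```bash
python3 st.py
```

```text
t 1.9 pos [ 0.4414 -0.0526  0.2309] reader -0.1515 0.001 toolx yaw 18.23 z [-0.001 -0.    -1.   ] F [-0.56 -1.28 -0.13] Fx -0.23 open -0.00015352767311094923 q [-0.3   0.06 -0.27  1.24 -0.    2.52]
```

Emit:
jog_arm(increments=[{"dx": 0,"dy": 0,"dz": 0,"wx": 0,"wy": 0,"wz": -8.2,"hand": 0},{"dx": 0,"dy": 0,"dz": 0,"wx": 0,"wy": 0,"wz": -8.2,"hand": 0},{"dx": 0,"dy": 0,"dz": 0,"wx": 0,"wy": 0,"wz": -8.2,"hand": 0},{"dx": 0,"dy": 0,"dz": 0,"wx": 0,"wy": 0,"wz": -8.2,"hand": 0},{"dx": 0,"dy": 0,"dz": 0,"wx": 0,"wy": 0,"wz": -8.2,"hand": 0},{"dx": 0,"dy": 0,"dz": 0,"wx": 0,"wy": 0,"wz": -8.2,"hand": 0},{"dx": 0,"dy": 0,"dz": 0,"wx": 0,"wy": 0,"wz": -8.2,"hand": 0},{"dx": 0,"dy": 0,"dz": 0,"wx": 0,"wy": 0,"wz": -8.2,"hand": 0},{"dx": 0,"dy": 0,"dz": 0,"wx": 0,"wy": 0,"wz": -8.2,"hand": 0},{"dx": 0,"dy": 0,"dz": 0,"wx": 0,"wy": 0,"wz": -8.2,"hand": 0},{"dx": 0,"dy": 0,"dz": 0,"wx": 0,"wy": 0,"wz": -8.2,"hand": 0},{"dx": 0,"dy": 0,"dz": 0,"wx": 0,"wy": 0,"wz": -8.2,"hand": 0},{"dx": 0,"dy": 0,"dz": 0,"wx": 0,"wy": 0,"wz": -8.2,"hand": 0},{"dx": 0,"dy": 0,"dz": 0,"wx": 0,"wy": 0,"wz": -8.2,"hand": 0},{"dx": 0,"dy": 0,"dz": 0,"wx": 0,"wy": 0,"wz": -8.2,"hand": 0},{"dx": 0,"dy": 0,"dz": 0,"wx": 0,"wy": 0,"wz": -8.2,"hand": 0},{"dx": 0,"dy": 0,"dz": 0,"wx": 0,"wy": 0,"wz": -8.2,"hand": 0},{"dx": 0,"dy": 0,"dz": 0,"wx": 0,"wy": 0,"wz": -8.2,"hand": 0},{"dx": 0,"dy": 0,"dz": 0,"wx": 0,"wy": 0,"wz": 0,"hand": 0},{"dx": 0,"dy": 0,"dz": 0,"wx": 0,"wy": 0,"wz": 0,"hand": 0}])

```text
time_s: 3.9
eef_pos: [0.4412, -0.0541, 0.2312]
eef_rot: [0.127, 0.992, -0.0, -0.0]
force: [-0.7, 0.4, -0.7]
opening: 0.0002
```

```bash
python3 st.py
```

```text
t 3.9 pos [ 0.4412 -0.0541  0.2312] reader -0.1514 -0.0005 toolx yaw 165.41 z [-0. -0. -1.] F [-0.66  0.39 -0.72] Fx -0.74 open 0.0002036176584088525 q [-0.3   0.06 -0.27  1.24 -0.   -0.05]
```

Emit:
jog_arm(increments=[{"dx": 0,"dy": 0,"dz": 0.03,"wx": 0,"wy": 0,"wz": 0,"hand": 0},{"dx": 0,"dy": 0,"dz": 0.03,"wx": 0,"wy": 0,"wz": 0,"hand": 0},{"dx": 0,"dy": 0,"dz": 0.03,"wx": 0,"wy": 0,"wz": 0,"hand": 0},{"dx": 0,"dy": 0,"dz": 0.03,"wx": 0,"wy": 0,"wz": 0,"hand": 0},{"dx": 0,"dy": 0,"dz": 0.03,"wx": 0,"wy": 0,"wz": 0,"hand": 0},{"dx": 0,"dy": 0,"dz": 0.03,"wx": 0,"wy": 0,"wz": 0,"hand": 0},{"dx": 0,"dy": 0,"dz": 0,"wx": 0,"wy": 0,"wz": 0,"hand": 0},{"dx": 0,"dy": 0,"dz": 0,"wx": 0,"wy": 0,"wz": 0,"hand": 0}])

```text
time_s: 4.7
eef_pos: [0.4411, -0.0535, 0.0514]
eef_rot: [0.125, 0.992, 0.0, -0.001]
force: [0.1, -0.9, 0.8]
opening: -0.0002
```

```bash
python3 st.py
python3 - <<'E'
from h import *
a=manip.snapshot("side");b=manip.snapshot("top")
a=cv2.resize(a[130:330,200:520],None,fx=2.4,fy=2.4);b=cv2.resize(b[70:320,320:540],None,fx=2.3,fy=2.3)
cv2.imwrite("pics/s1.png",a);cv2.imwrite("pics/t1.png",b)
E
```

```text
t 4.7 pos [ 0.4411 -0.0535  0.0514] reader -0.1516 0.0001 toolx yaw 165.59 z [-0.001  0.    -1.   ] F [ 0.05 -0.92  0.78] Fx 0.28 open -0.0002353436782280738 q [-0.3   0.21 -0.57  0.79 -0.   -0.05]
```

View pics/s1.png

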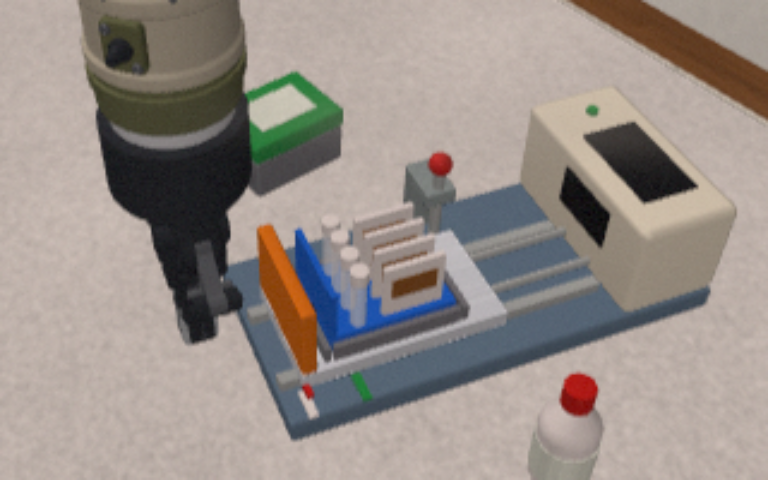

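View pics/t1.png

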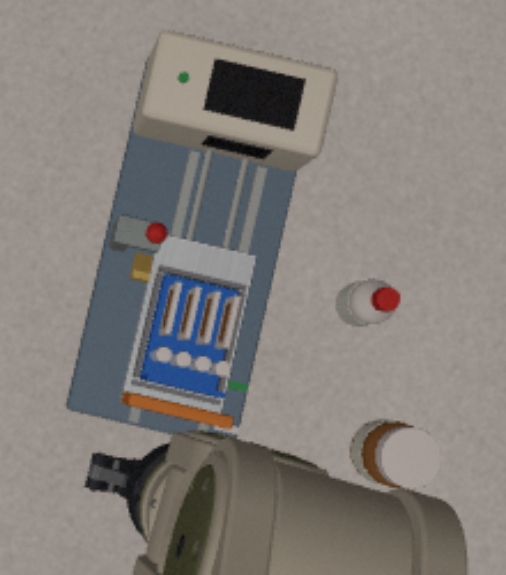

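Run:
```python
from h import *
yaw=np.radians(-14.3);X=np.array([np.cos(yaw),np.sin(yaw),0]);Y=np.array([-np.sin(yaw),np.cos(yaw),0]);Z=np.array([0,0,1.])
T=manip.get_obs()["eef_pos"]
for n,(x0,x1,y0,y1) in {"side":(230,350,190,310),"top":(340,440,220,320)}.items():
    im=manip.snapshot(n);s=5
    c=cv2.resize(im[y0:y1,x0:x1],None,fx=s,fy=s,interpolation=cv2.INTER_CUBIC)
    c=np.clip(c.astype(float)*1.8,0,255).astype(np.uint8)
    f=lambda P:tuple(int(v) for v in (proj(n,P)-[x0,y0]+.5)*s)
    for z in(0,.04,.075):
        B=T+z*Z
        cv2.line(c,f(B),f(B+.03*X),(0,0,255),1);cv2.line(c,f(B),f(B+.03*Y),(0,255,0),1);cv2.line(c,f(B),f(B-.03*Y),(255,0,0),1)
    cv2.line(c,f(T),f(T+.1*Z),(0,255,255),1)
    cv2.imwrite(f"pics/z_{n}.png",c)
```

```text
(no output)
```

View pics/z_side.png

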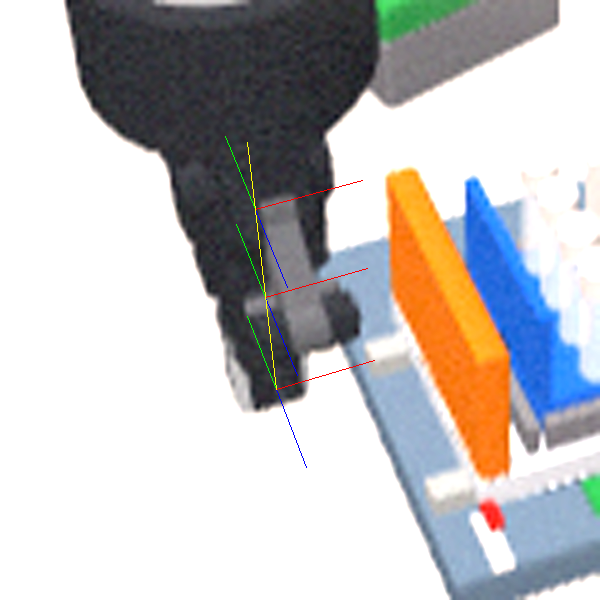

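View pics/z_top.png

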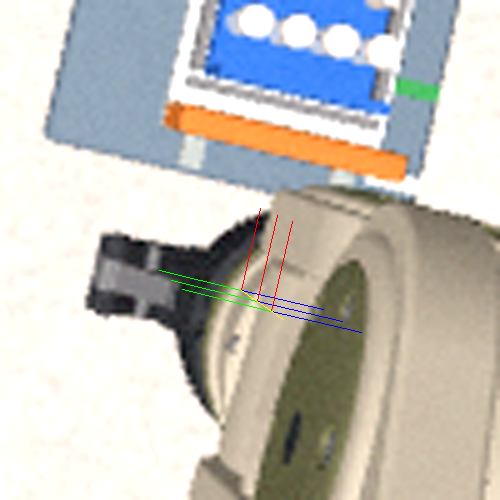

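The gripper's side knuckles stick out only sideways (±y) and stay clear of the turret. Next I push 100 mm of about 110.

Emit:
jog_arm(increments=[{"dx": -0.01,"dy": 0,"dz": 0,"wx": 0,"wy": 0,"wz": 0,"hand": 0},{"dx": -0.01,"dy": 0,"dz": 0,"wx": 0,"wy": 0,"wz": 0,"hand": 0},{"dx": -0.01,"dy": 0,"dz": 0,"wx": 0,"wy": 0,"wz": 0,"hand": 0},{"dx": -0.005,"dy": 0,"dz": 0,"wx": 0,"wy": 0,"wz": 0,"hand": 0},{"dx": -0.005,"dy": 0,"dz": 0,"wx": 0,"wy": 0,"wz": 0,"hand": 0},{"dx": -0.005,"dy": 0,"dz": 0,"wx": 0,"wy": 0,"wz": 0,"hand": 0},{"dx": -0.005,"dy": 0,"dz": 0,"wx": 0,"wy": 0,"wz": 0,"hand": 0}])

```text
time_s: 5.6
eef_pos: [0.4879, -0.065, 0.0507]
eef_rot: [0.124, 0.992, 0.0, -0.002]
force: [-6.9, 1.7, 5.9]
opening: -0.0002
```

```bash
python3 st.py
python3 - <<'E'
from h import *
a=manip.snapshot("side")
cv2.imwrite("pics/s2.png",cv2.resize(a[130:330,200:520],None,fx=2.4,fy=2.4))
E
```

```text
t 5.6 pos [ 0.4879 -0.065   0.0507] reader -0.1034 0.0004 toolx yaw 165.7 z [-0.005  0.001 -1.   ] F [-6.85  1.75  5.88] Fx -7.07 open -0.00018626819298928017 q [-0.3   0.29 -0.46  0.83 -0.   -0.05]
```

View pics/s2.png

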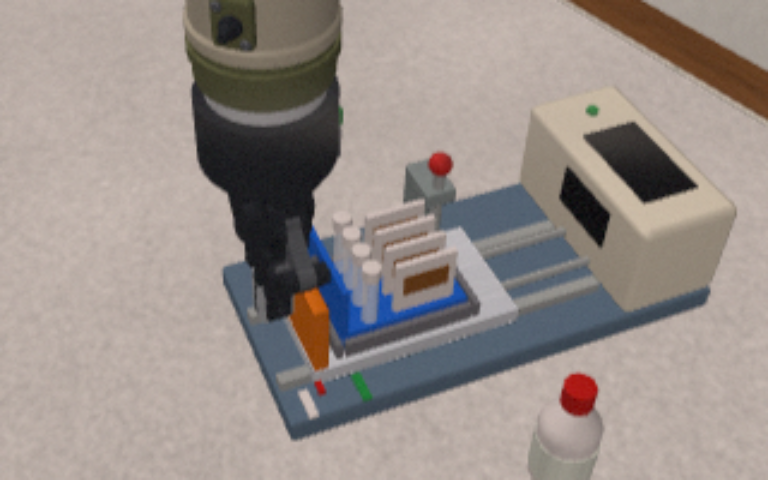

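Emit:
jog_arm(increments=[{"dx": -0.008,"dy": 0,"dz": 0,"wx": 0,"wy": 0,"wz": 0,"hand": 0},{"dx": -0.008,"dy": 0,"dz": 0,"wx": 0,"wy": 0,"wz": 0,"hand": 0},{"dx": -0.008,"dy": 0,"dz": 0,"wx": 0,"wy": 0,"wz": 0,"hand": 0},{"dx": -0.008,"dy": 0,"dz": 0,"wx": 0,"wy": 0,"wz": 0,"hand": 0}])

```text
time_s: 6.05
eef_pos: [0.5168, -0.0723, 0.0501]
eef_rot: [0.124, 0.992, 0.001, -0.004]
force: [-9.3, 2.0, 4.1]
opening: -0.0003
```

```bash
python3 st.py
python3 - <<'E'
from h import *
a=manip.snapshot("side")
cv2.imwrite("pics/s3.png",cv2.resize(a[130:330,200:520],None,fx=2.4,fy=2.4))
E
```

```text
t 6.05 pos [ 0.5168 -0.0723  0.0501] reader -0.0736 0.0006 toolx yaw 165.71 z [-0.008  0.002 -1.   ] F [-9.33  2.04  4.06] Fx -9.55 open -0.00034454004882014384 q [-0.29  0.35 -0.38  0.85 -0.   -0.04]
```

View pics/s3.png

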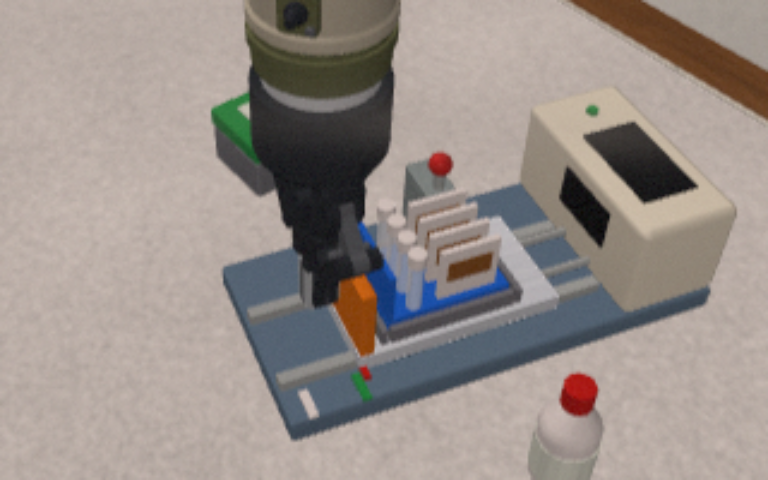

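The pointer is at the green mark, the cassette is seated and the force is about 10 N. I keep pushing.

Emit:
jog_arm(increments=[{"dx": -0.007,"dy": 0,"dz": 0,"wx": 0,"wy": 0,"wz": 0,"hand": 0},{"dx": -0.007,"dy": 0,"dz": 0,"wx": 0,"wy": 0,"wz": 0,"hand": 0},{"dx": -0.007,"dy": 0,"dz": 0,"wx": 0,"wy": 0,"wz": 0,"hand": 0},{"dx": -0.007,"dy": 0,"dz": 0,"wx": 0,"wy": 0,"wz": 0,"hand": 0},{"dx": 0,"dy": 0,"dz": 0,"wx": 0,"wy": 0,"wz": 0,"hand": 0}])

```text
time_s: 6.6
eef_pos: [0.545, -0.0793, 0.0501]
eef_rot: [0.124, 0.992, 0.001, -0.004]
force: [-9.5, 2.9, 4.7]
opening: 0.0004
```

```bash
python3 st.py
python3 - <<'E'
from h import *
a=manip.snapshot("side")
cv2.imwrite("pics/s4.png",cv2.resize(a[130:330,200:520],None,fx=2.4,fy=2.4))
E
```

```text
t 6.6 pos [ 0.545  -0.0793  0.0501] reader -0.0446 0.0007 toolx yaw 165.71 z [-0.007  0.002 -1.   ] F [-9.49  2.92  4.73] Fx -9.92 open 0.00039861241840908284 q [-0.29  0.39 -0.31  0.88  0.   -0.04]
```

View pics/s4.png

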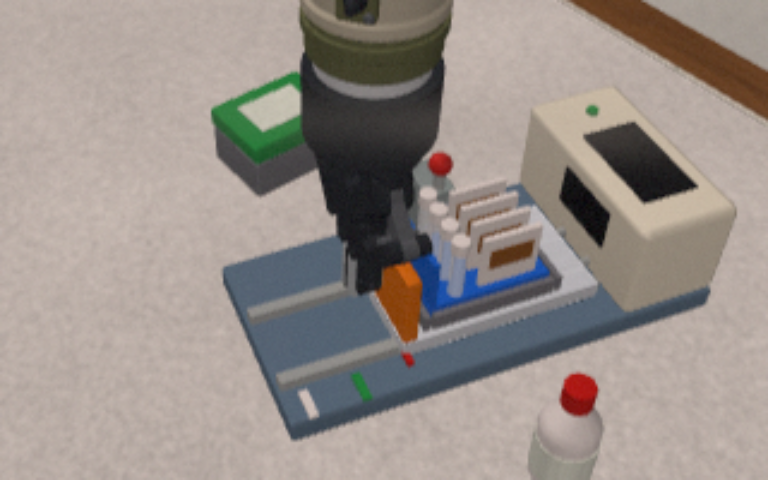

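Emit:
jog_arm(increments=[{"dx": -0.002,"dy": 0,"dz": 0,"wx": 0,"wy": 0,"wz": 0,"hand": 0},{"dx": -0.002,"dy": 0,"dz": 0,"wx": 0,"wy": 0,"wz": 0,"hand": 0},{"dx": 0,"dy": 0,"dz": 0,"wx": 0,"wy": 0,"wz": 0,"hand": 0}])

```text
time_s: 6.95
eef_pos: [0.5482, -0.0801, 0.0501]
eef_rot: [0.124, 0.992, 0.001, -0.004]
force: [-8.7, 2.8, 4.9]
opening: 0.0
```

```bash
python3 st.py
```

```text
t 6.95 pos [ 0.5482 -0.0801  0.0501] reader -0.0413 0.0007 toolx yaw 165.71 z [-0.008  0.002 -1.   ] F [-8.67  2.82  4.92] Fx -9.1 open 3.4764103706676684e-05 q [-0.29  0.4  -0.3   0.88 -0.   -0.04]
```

Emit:
jog_arm(increments=[{"dx": -0.002,"dy": 0,"dz": 0,"wx": 0,"wy": 0,"wz": 0,"hand": 0},{"dx": -0.002,"dy": 0,"dz": 0,"wx": 0,"wy": 0,"wz": 0,"hand": 0},{"dx": 0,"dy": 0,"dz": 0,"wx": 0,"wy": 0,"wz": 0,"hand": 0}])

```text
time_s: 7.25
eef_pos: [0.5482, -0.0801, 0.05]
eef_rot: [0.124, 0.992, 0.001, -0.007]
force: [-19.9, 4.0, 13.9]
opening: 0.0003
```

```bash
python3 st.py
```

```text
t 7.25 pos [ 0.5482 -0.0801  0.05  ] reader -0.0413 0.0007 toolx yaw 165.72 z [-0.014  0.004 -1.   ] F [-19.85   3.98  13.89] Fx -20.22 open 0.00028732384682339187 q [-0.29  0.41 -0.29  0.89 -0.   -0.04]
```

The end stop is reached: the position didn't change and the force doubled. I back off evenly.

Emit:
jog_arm(increments=[{"dx": 0.005,"dy": 0,"dz": 0,"wx": 0,"wy": 0,"wz": 0,"hand": 0},{"dx": 0.008,"dy": 0,"dz": 0,"wx": 0,"wy": 0,"wz": 0,"hand": 0},{"dx": 0.008,"dy": 0,"dz": 0,"wx": 0,"wy": 0,"wz": 0,"hand": 0},{"dx": 0.008,"dy": 0,"dz": 0,"wx": 0,"wy": 0,"wz": 0,"hand": 0},{"dx": 0.008,"dy": 0,"dz": 0,"wx": 0,"wy": 0,"wz": 0,"hand": 0},{"dx": 0.008,"dy": 0,"dz": 0,"wx": 0,"wy": 0,"wz": 0,"hand": 0},{"dx": 0.01,"dy": 0,"dz": 0,"wx": 0,"wy": 0,"wz": 0,"hand": 0},{"dx": 0.01,"dy": 0,"dz": 0,"wx": 0,"wy": 0,"wz": 0,"hand": 0},{"dx": 0.015,"dy": 0,"dz": 0,"wx": 0,"wy": 0,"wz": 0,"hand": 0},{"dx": 0.015,"dy": 0,"dz": 0,"wx": 0,"wy": 0,"wz": 0,"hand": 0},{"dx": 0.015,"dy": 0,"dz": 0,"wx": 0,"wy": 0,"wz": 0,"hand": 0},{"dx": 0,"dy": 0,"dz": 0,"wx": 0,"wy": 0,"wz": 0,"hand": 0},{"dx": 0,"dy": 0,"dz": 0,"wx": 0,"wy": 0,"wz": 0,"hand": 0},{"dx": 0,"dy": 0,"dz": 0,"wx": 0,"wy": 0,"wz": 0,"hand": 0},{"dx": 0,"dy": 0,"dz": 0,"wx": 0,"wy": 0,"wz": 0,"hand": 0}])

```text
time_s: 8.75
eef_pos: [0.4504, -0.0557, 0.0515]
eef_rot: [0.125, 0.992, -0.0, 0.001]
force: [-0.6, 0.4, 0.2]
opening: 0.0006
```

```bash
python3 st.py
python3 - <<'E'
from h import *
a=manip.snapshot("side");b=manip.snapshot("top")
cv2.imwrite("pics/s5.png",cv2.resize(a[130:330,200:520],None,fx=2.4,fy=2.4))
cv2.imwrite("pics/t5.png",cv2.resize(b[70:320,320:540],None,fx=2.3,fy=2.3))
for nm,m in(("orange",mask(b,(6,170,100),(16,255,255))),("red",mask(b,(0,170,100),(4,255,255))),("boxgreen",mask(b,(55,120,50),(80,255,255)))):
    for q in blobs(m): print(nm,q[0],q[1],q[2].round(1), plane("top",q[2],.088).round(4) if nm=="orange" else "")
p1,d1=ray("top",(387.4,171))
for q in blobs(mask(a,(0,170,100),(4,255,255))): print("side red",q[0],q[2].round(1))
E
```

```text
t 8.75 pos [ 0.4504 -0.0557  0.0515] reader -0.1421 0.0002 toolx yaw 165.69 z [ 0.001 -0.    -1.   ] F [-0.6   0.39  0.2 ] Fx -0.68 open 0.0005642414716736885 q [-0.3   0.22 -0.55  0.79 -0.   -0.05]
orange 277 [378 222  48  16] [401.6 228.9] [ 0.5292 -0.0747  0.088 ]
red 56 [384 167   8   9] [387.4 170.8] 
red 89 [482 195  12  10] [487.6 199.7] 
boxgreen 14 [398 102   4   4] [399.5 103.3] 
boxgreen 971 [282 167  36  46] [299.7 190. ] 
boxgreen 20 [417 237  11   3] [423.2 237.8] 
side red 62 [383.1 197.9]
side red 13 [350.  285.7]
side red 191 [440.8 293.7]
```

View pics/s5.png

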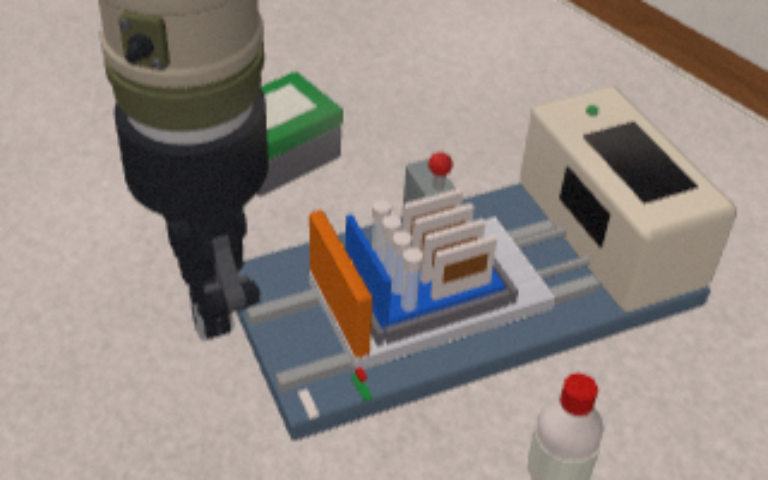

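View pics/t5.png

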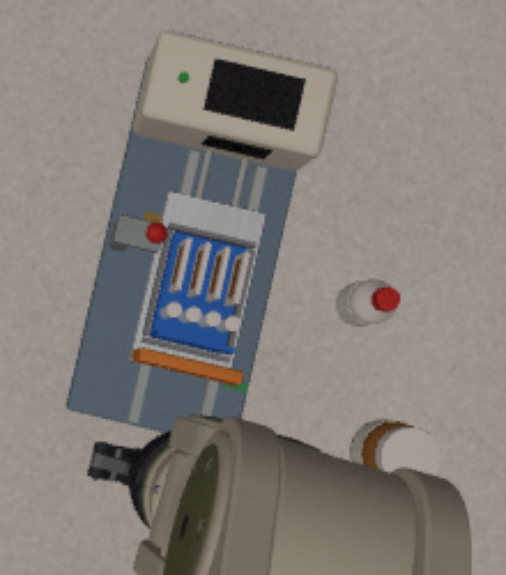

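Both views show the pointer on the green mark and the ball back at its starting pixels. The cassette is seated and the tool is clear. I hand in.

```bash
python3 -c "
from rig import manip
print(manip.close_job())"
```

```text
the job is handed in; nothing more can be done
None
```

I pushed the carriage to its end stop with closed fingers on the orange plate, then backed off. It came back and caught on the stop pin at the reading position, and I handed the job in at about 8.9 s of the 38 s allowed.

- **End stop:** in the last 4 mm of commanded push the tool did not move and the force rose from about 9 to 20 N. The carriage stayed there for at least 0.2 s.
- **Reading position:** the red pointer sits at the green mark. The plate's shift in the top view works out to about 34 mm from home, against 35 mm nominal.
- **Stop pin:** its ball is within 0.2 px of its starting position in both views, so the pin is down.
- **Cassette:** it looks upright and seated in its nest in both views; I judged this by eye and did not measure it.
- **Bystanders:** the tip box and dropper are at their starting pixels. The jar looks unmoved in the top view, but the arm partly hid it and I did not measure it.
- **Robot:** the tool stands about 65 mm clear of the plate, with a force reading under 1 N.

An upward force of 4 to 6 N showed while pushing, rising to 14 N at the end stop. I took it for friction of the fingers on the plate, but did not check that. No other check failed or disagreed.

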